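Hold the bend load on the next test bar

TASK

Load the next specimen, the bar waiting in the rack's green-marked slot, into the lever test stand: lay it across both support rollers between the side cheeks, centred under the raised nose, and let go of it. Then pull the stand's lever down and hold the bar under load so that I can read its deflection: a white nylon bar at 10 N (needle in the dial's green sector), a brown phenolic bar at 20 N (needle in the blue sector). Never let the needle reach the red, leave the other bar in its slot and everything else on the table alone, and finish while still holding the lever there; do not let it rise.

Things in the scene. Friction and masses are not known exactly. Their poses are not given: they have to be found in the camera images.
- stand: fixed lever test stand: grey base 155 x 150 x 17 mm, column 38 mm square, 304 mm tall, 85 mm along +x; blue pinion head at z 152-228 mm; before it a dial force gauge 64 mm wide that carries the nose (dial faces -x, 24 mm in front of the origin; top at z 260 mm, raised). Origin on the table straight under the nose; x from the robot's side to the column, y left, along the loaded bar.
- span_mid (a point): midway between the support rollers, level with their tops (75 mm above the table), under the nose; axes as the stand's. A loaded bar lies along y with the centre of its underside here. Rollers, 12 mm in diameter, lie along x at y = +-50 mm; at each, two side cheeks 26 mm apart (x = +-13 mm) rise 6 mm above the roller tops. The bed between is 42 mm lower.
- nose (a point): lowest point of the steel loading nose, a 10 mm roller along x, 26 mm long, under the gauge. It stands 30 mm above the roller tops while the lever is up, so that a 10 mm bar passes under it with 20 mm to spare; goes straight down 30 mm per radian of lever and touches a loaded bar at lever = 0.67 rad.
- lever_knob (a point): centre of the red ball knob, 30 mm in diameter, on the end of the lever at the left side of the stand. The lever, a 10 mm rod, reaches from the hub towards -x, 150 mm from hub to knob. Its centre stands 275 mm above the table at rest and, with a bar loaded, 155 mm at 10 N and 132 mm at 20 N.
- lever_hub (a point): point on the lever's hinge axis at the hub, in the lever's plane: 45 mm along the stand's +x and 58 mm along its +y from the origin, 190 mm above the table. The hinge axis is the stand's y.
- lever (a joint): lever angle, rad: 0 = up (rest, pointing 0.60 rad above level towards -x), grows as the knob is pushed down, level at 0.60, end stop at 1.20. A spring lifts it when let go: the knob takes about 2 N at the top, 5 N at 10 N of load, 8 N at 20 N. With a bar loaded, 10 N comes at about 0.83 rad and 20 N at about 1.0 rad.
- needle (a joint): needle angle, rad, clockwise: 0 = no load (pointing lower left), 0.157 rad per newton: 1.571 = 10 N (middle of the green sector, upper left), 3.142 = 20 N (middle of the blue sector, upper right); the red begins at 4.08 (26 N). The gauge's spring gives 0.5 mm per newton at the nose, about 2.5 mm at the knob.
- rack: grey specimen rack, fixed, 118 x 124 x 35 mm; two slots along its y at x = -30 mm (green floor and end blocks: next specimen) and x = +30 mm (grey: waiting). Cross pieces at y = +-50 mm, 12 mm thick, carry the bars, undersides 25 mm above the table; slots 26 mm wide, walls 34.5 mm high. Origin at the centre of its underside, x away from the robot at yaw 0.
- white_bar: white nylon test bar, 20 x 200 x 10 mm, long along its y, black line round its middle, 50 g. Origin at the centre of its underside. Stands in one of the rack's two slots; its ends reach 44 mm past the cross pieces.
- brown_bar: brown phenolic laminate test bar, 20 x 200 x 10 mm, long along its y, white line round its middle, 60 g. Origin at the centre of its underside. Stands in the other slot of the rack.
- weight_1: brass knob weight, 26 mm across, 30 mm tall, standing on the table left of the stand; leave alone
- weight_2: smaller brass knob weight, 20 mm across, 24 mm tall, beside it; leave alone
- loupe: black loupe, 39 mm across, 36 mm tall, standing on the table left of the stand; leave alone

How it is judged:
By the outcome, as a careful person would: the job done as asked, in the order asked, and still so for the second after the job is handed in, while the arm keeps its last pose, push and grip.
It also fails if it takes over 45 s, if anything falls off the work surface, if the arm or the gripper's body presses on something with over 40 N, if the wrist force passes 120 N, or if a joint passes its speed limit or range.

ROBOT

A 6-joint arm with a two-finger parallel gripper is mounted at the origin on a cart in front of the work surface, level with it; the furniture and walls round the work are solid. World frame = base frame: x ahead of the robot, y to its left, z up, the work surface at z = 0. Lengths are in m, angles in rad, forces in N, time in s.
With the tool pointing down it reaches from about 0.325 to 0.775 m from the base axis. Payload 5.5 kg.
Tool frame: the origin (TCP) lies midway between the tips of the shut fingers; the grasp point (between the pads) lies 19 mm behind it; z points along the fingers, y is the line along which they close (so a half turn about z gives the same grasp; the last joint's range is limited). The gripper opens to 85 mm and grips with 20 to 120 N. Pads are 22 mm wide; open, the fingers measure 114 mm over their backs; the gripper's body (76 mm by 85 mm) begins 54 mm behind the grasp point. The pads swing forward as they close: fully open they stand 13 mm farther back than shut.
Start: joints at [1.088, 0.091, 1.231, -0, 1.82, -0.057], TCP at [0.248, 0.546, 0.197] pointing down, gripper open.
Joint ranges: [-2.87, 2.87], [-0.86, 2.18], [0.17, 2.46], [-1.51, 4.65], [0.06, 2.69], [-2.65, 2.65]. Speed limits (rad/s): [2.57, 2.57, 3.01, 3.14, 3.14, 3.14].

INTERFACE

Orientations are given as [roll, pitch, yaw] about the fixed x, y, z axes, in that order (R = Rz(yaw) Ry(pitch) Rx(roll)).
In Python, from plant import get_state, snapshot, close_job gives the robot as it stands.
- The arm moves only by the tool apply_moves, never from a script. Its argument "moves" is a list of rows, each a list of 7 numbers: the shift along the tool's x, y, z in units of 30 mm (1.0 is 30 mm), then the turn, a rotation vector about the tool's x, y, z in units of 8 degrees (1.0 is 8 degrees), then the closure, from -1 (fully open) to 1 (shut). A call has 1 to 5 rows; each row is the pose to reach, as a shift and turn from the pose commanded when the call began, along the tool's axes at that moment; what a row does not reach only later rows make up. A row lasts 1/10 s, in which the tool goes at most 50 mm and 8.59 degrees, less where a joint would pass 70% of its speed; a pose out of reach is approached as far as the arm can. A call with a gripper value outside its range is refused whole. The fingers move at their own pace and stop on an object; "grip_force" is the grip in N (left out, the last holds). Time passes only in rows, so rows that repeat a pose let the fingers close. It gives the time, the measured TCP pose, the force, the opening and the grip force at its end, in the units of the state.
- get_state(): the state, without advancing time (a new reading comes with each control period).
- snapshot(name): name is "scene" or "top" or "wrist"; returns a dict with "color" (384x512x3 uint8, blue, green, red), "depth" (384x512 float32, m along the optical axis (not along the pixel's ray), 0 where there is no reading), "mtx" (3x3 intrinsics, pixels), "rvec" (rotation vector, rad) and "tvec" (3), from world to camera coordinates, as OpenCV has them. Camera axes: x right, y down, z forward; pixel columns grow to the right and rows downward; lengths in m; the calibration is good to about 2 mm. A picture is of the moment at which its call begins.
- close_job(): hands the job in; it is judged then, once.
The state is a dict: "clock": time; "q": joint angles; "joint_vel": joint speeds; "effort": joint torques, N m; "ee_pos": TCP position; "eef_rot": TCP orientation; "contact_force": force on the tool from outside, world axes, zero at the start; "torque": the same for the moment, N m; "gripper_width": finger opening in m; "finger_force": force on a finger pad.
Only numpy, scipy, OpenCV 4.12 (cv2) and the standard library are available. Lean on these libraries where they do the work, as an engineer would, in place of code of your own. Each camera call takes 0.05 s, during which the arm holds its last target. There are 200 camera calls.

## Working session

There is one attempt and no reset: what is moved stays moved. The work goes in short steps, Python scripts to look and compute and a tool call to move; the robot and the scene stay as the last step left them, time stands still between calls to the robot, and variables do not carry over. Pictures are saved under pics/ and viewed, at most 10 in all, crops included, and the job is handed in when it is done.

Besides the shell and the picture viewer there is one more tool, called after "Request:" as a command line: name --pt "numbers of a row" for each row, then --argument value for the rest. apply_moves: Moves the arm, as the interface text tells. Its arguments: {"type":"object","properties":{"moves":{"type":"array","items":{"type":"array","items":{"type":"number"}}},"grip_force":{"type":"number"}},"required":["moves"]}

```bash
ls; mkdir -p pics; cat > h.py <<'E'
import numpy as np, cv2
from plant import get_state, snapshot, close_job
def cam(s):
    R=cv2.Rodrigues(np.array(s["rvec"],float))[0]; return R,np.array(s["tvec"],float).ravel(),np.array(s["mtx"],float)
def ray(s,u,v):
    R,t,K=cam(s); d=R.T@np.linalg.inv(K)@np.array([u,v,1.]); return -R.T@t,d
def onz(s,u,v,z):
    c,d=ray(s,u,v); return c+d*(z-c[2])/d[2]
def cloud(s):
    R,t,K=cam(s); D=s["depth"]; v,u=np.indices(D.shape)
    P=np.stack([(u-K[0,2])/K[0,0]*D,(v-K[1,2])/K[1,1]*D,D],-1); return (P-t)@R
def proj(s,p):
    R,t,K=cam(s); q=K@(R@np.array(p,float)+t); return q[:2]/q[2]
E
python3 - <<'E'
from h import *
a=snapshot("scene");b=snapshot("top")
cv2.imwrite("pics/scene.png",cv2.resize(a["color"],(800,600)));cv2.imwrite("pics/top.png",cv2.resize(b["color"],(800,600)))
np.savez("s.npz",**a);np.savez("t.npz",**b)
print(get_state())
for s in(a,b): print(ray(s,256,192))
E
```

```text
pics
{'clock': 0.1, 'q': array([ 1.08830609e+00,  9.18106389e-02,  1.23177929e+00,  6.54689369e-07,
        1.81981599e+00, -5.67077624e-02]), 'joint_vel': array([ 3.87091548e-04, -7.10328749e-04, -1.99477912e-03, -1.30400913e-03,
       -8.69482130e-04,  9.38095947e-07]), 'effort': array([ 2.30440106e-03, -4.60216069e+01, -4.19220436e+01,  4.55254599e-05,
        1.05337132e-02, -1.53476464e-05]), 'ee_pos': array([0.24767586, 0.54614075, 0.19573999]), 'eef_rot': array([-3.13978234e+00, -1.03404719e-04,  2.71581024e+00]), 'contact_force': array([-0.84511898, -0.36769527, -0.44148792]), 'torque': array([ 0.0028574 ,  0.00307347, -0.00951231]), 'finger_force': 0.0, 'gripper_width': 0.085270565336837}
(array([-0.25636116,  0.98098606,  0.66100615]), array([ 0.62531158, -0.65048566, -0.43204664]))
(array([0.39686672, 0.24409059, 1.34225803]), array([ 0.06511446, -0.00202223, -0.99795041]))
```

View pics/scene.png

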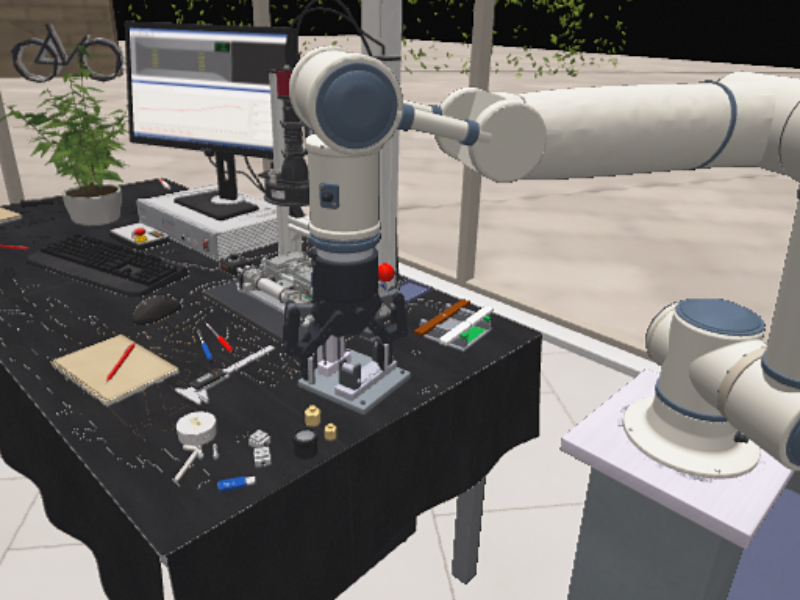

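View pics/top.png

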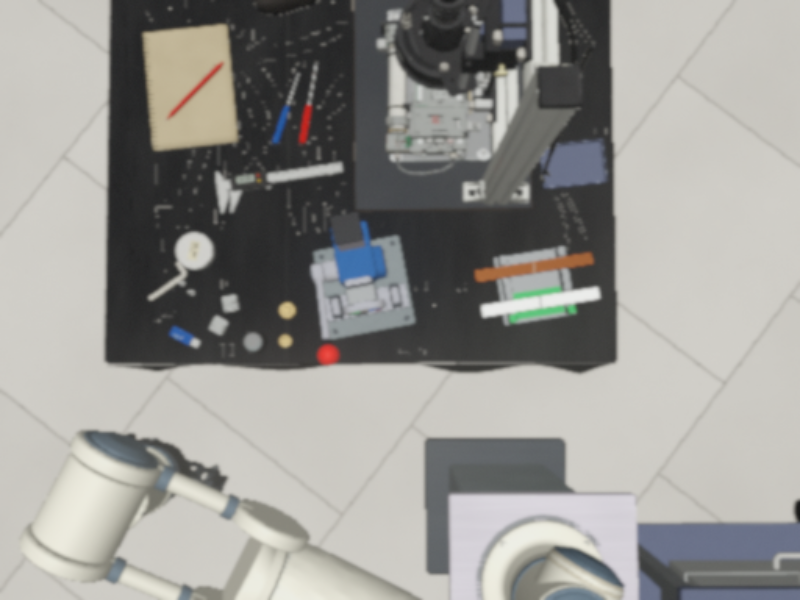

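The white bar lies in the green slot (top view about (540,302) of 800x600) and the brown bar waits at (533,267). The stand is at about (362,287) and its red knob at (328,354).

```bash
python3 - <<'E'
from h import *
t=dict(np.load("t.npz"));s=dict(np.load("s.npz"))
P=cloud(t);C=t["color"];H=cv2.cvtColor(C,cv2.COLOR_BGR2HSV)
def cc(m,box,z,name):
    u0,v0,u1,v1=box; M=np.zeros(m.shape,np.uint8);M[v0:v1,u0:u1]=m[v0:v1,u0:u1]
    n,l,st,ce=cv2.connectedComponentsWithStats(M); i=1+st[1:,4].argmax(); c=max(cv2.findContours((l==i).astype(np.uint8),0,1)[0],key=cv2.contourArea)
    q=np.array([onz(t,*p,z)[:2] for p in c[:,0].astype(float)],np.float32); r=cv2.minAreaRect(q)
    b=cv2.boxPoints(r);e=b[1]-b[0];f=b[2]-b[1];L=e if np.hypot(*e)>np.hypot(*f) else f
    print(name,st[i,4],r,"yaw long",np.degrees(np.arctan2(L[1],L[0])),"depth z",np.median(P[l==i][:,2]));return l==i
cc(C.min(2)>195,(300,170,395,215),.035,"white")
cc((H[...,0]<15)&(H[...,1]>120)&(C[...,2]>90),(295,155,390,190),.035,"brown")
cc((H[...,1]>150)&((H[...,0]<6)|(H[...,0]>174)),(190,210,230,245),.275,"knob")
# base, by depth
z=P[...,2]; cc((abs(z-.017)<.006)&(C.min(2)>80),(190,140,280,230),.017,"base")
# blue head
cc((H[...,0]>95)&(H[...,0]<125)&(H[...,1]>120),(195,130,260,190),.228,"blue")
cc((abs(z-.304)<.01),(195,120,260,190),.304,"coltop")
cv2.imwrite("pics/tc.png",cv2.resize(C[130:225,185:400],(800,353),interpolation=cv2.INTER_CUBIC))
E
```

```text
white 544 ((0.478889137506485, 0.0059256479144096375), (0.019887065514922142, 0.19785383343696594), 8.684185028076172) yaw long -81.31581 depth z 0.03506537249304488
brown 258 ((0.546149492263794, -0.03629108890891075), (0.02326072007417679, 0.09735935181379318), 7.84373664855957) yaw long -82.15625 depth z 0.03506150912021137
knob 145 ((0.3938261568546295, 0.34224486351013184), (0.027955785393714905, 0.025768732652068138), 89.9530029296875) yaw long 89.952965 depth z 0.2859396181191663
base 1024 ((0.5066078901290894, 0.30414316058158875), (0.1545410007238388, 0.14767494797706604), 10.494771957397461) yaw long 10.494768 depth z 0.017087087325470915
blue 613 ((0.5410699248313904, 0.3028132915496826), (0.0848526731133461, 0.06638438999652863), 12.420113563537598) yaw long 12.420125 depth z 0.22700744148091115
coltop 356 ((0.5628656148910522, 0.31542113423347473), (0.03961582109332085, 0.039729513227939606), 11.062310218811035) yaw long -78.93762 depth z 0.3042562451270717
```

View pics/tc.png

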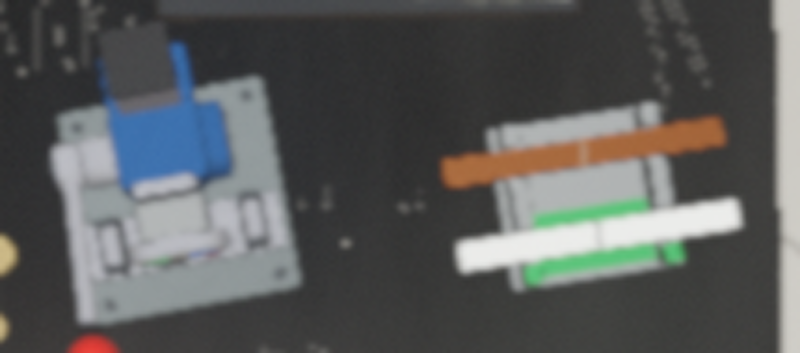

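The crop shows bar supports between green end blocks only at the cross pieces, so both bar ends are free to grip. The stand is yawed about 11°, and knob, column and base agree. Next I check the stand's extents and work out the moves.

```bash
cat >> h.py <<'E'
from scipy.spatial.transform import Rotation as Ro
def go(p,yaw,pitch=0.,roll=180.,st=None):
    st=st or get_state(); R=Ro.from_euler('xyz',st["eef_rot"]); T=Ro.from_euler('xyz',[roll,pitch,yaw],degrees=True)
    d=R.inv().apply(np.array(p)-st["ee_pos"])/.03; r=(R.inv()*T).as_rotvec(degrees=True)/8
    print("from",st["ee_pos"].round(4),np.degrees(st["eef_rot"]).round(2),"->",p,yaw,":",d.round(3),r.round(3))
E
python3 - <<'E'
from h import *
t=dict(np.load("t.npz"));s=dict(np.load("s.npz"))
yaw=np.radians(10.8);c,sn=np.cos(yaw),np.sin(yaw);x=np.array([c,sn,0]);y=np.array([-sn,c,0])
col=np.array([.5629,.3154,0]);O=col-.085*x
print("O",O,"knob pred",O-.0788*x+.058*y)
for nm,S in(("top",t),("scene",s)):
    P=cloud(S);Q=np.stack([(P-O)@x,(P-O)@y,P[...,2]],-1).reshape(-1,3);ok=(S["depth"].ravel()>0)
    for lo,hi in((.07,.09),(.1,.15),(.15,.2),(.2,.24),(.24,.32)):
        m=ok&(Q[:,2]>lo)&(Q[:,2]<hi)&(abs(Q[:,0])<.15)&(abs(Q[:,1])<.15)
        if m.sum()>3:print(nm,lo,hi,m.sum(),np.percentile(Q[m],[1,99],axis=0).round(3).tolist())
go([.28,.36,.25],140)
E
```

```text
O [0.47940558 0.29947259 0.        ] knob pred [0.39113323 0.3416796  0.        ]
top 0.07 0.09 155 [[-0.019, -0.057, 0.07], [0.019, 0.058, 0.086]]
top 0.15 0.2 110 [[-0.026, -0.043, 0.161], [0.083, 0.069, 0.2]]
top 0.2 0.24 1329 [[-0.024, -0.041, 0.201], [0.097, 0.063, 0.235]]
top 0.24 0.32 742 [[-0.09, -0.019, 0.242], [0.104, 0.07, 0.309]]
scene 0.07 0.09 140 [[-0.02, -0.054, 0.07], [0.082, 0.063, 0.089]]
scene 0.1 0.15 58 [[-0.015, -0.015, 0.105], [0.047, 0.015, 0.149]]
scene 0.15 0.2 22 [[-0.025, -0.027, 0.15], [0.105, 0.027, 0.199]]
scene 0.2 0.24 44 [[-0.028, -0.026, 0.2], [0.104, 0.03, 0.223]]
scene 0.24 0.32 109 [[-0.093, 0.052, 0.263], [-0.071, 0.076, 0.29]]
from [0.2477 0.5461 0.1957] [-1.799e+02 -1.000e-02  1.556e+02] -> [0.28, 0.36, 0.25] 140 : [-3.544 -5.209 -1.8  ] [-1.300e-02  1.000e-03  1.951e+00]
```

Request:
apply_moves --pt "-1.2 -1.5 -1.8 0 0 1 -0.1" --pt "-2.4 -3.0 -1.8 0 0 2 -0.1" --pt "-3.5 -4.5 -1.8 0 0 2 -0.1" --pt "-3.5 -5.2 -1.8 0 0 2 -0.1" --pt "-3.5 -5.2 -1.8 0 0 2 -0.1"

```text
clock: 0.6
ee_pos: [0.2792, 0.3572, 0.252]
eef_rot: [3.14, 0.001, 2.433]
contact_force: [1.3, 1.2, 0.5]
gripper_width: 0.0472
finger_force: 0.0
```

```bash
python3 - <<'E'
from h import *
go([.36,.12,.25],110); go([.4913,-.0751,.12],98.7,-12)
E
```

```text
from [0.2792 0.3572 0.252 ] [1.7992e+02 7.0000e-02 1.3940e+02] -> [0.36, 0.12, 0.25] 110 : [-7.19  -4.252  0.07 ] [0.012 0.005 3.675]
from [0.2792 0.3572 0.252 ] [1.7992e+02 7.0000e-02 1.3940e+02] -> [0.4913, -0.0751, 0.12] 98.7 : [-14.741  -6.348   4.409] [-0.52   1.441  5.07 ]
```

Request:
apply_moves --pt "-1.4 -0.8 0 0 0 0.7 -0.1" --pt "-2.8 -1.6 0 0 0 1.4 -0.1" --pt "-4.2 -2.5 0 0 0 2.2 -0.1" --pt "-5.7 -3.3 0 0 0 3 -0.1" --pt "-7.2 -4.2 0 0 0 3.7 -0.1"

```text
clock: 1.1
ee_pos: [0.3611, 0.1269, 0.2504]
eef_rot: [3.141, -0.0, 1.917]
contact_force: [1.0, 0.5, -0.3]
gripper_width: 0.0472
finger_force: 0.0
```

```bash
python3 - <<'E'
from h import *
go([.4913,-.0751,.12],98.7,-12)
E
```

```text
from [0.3611 0.1269 0.2504] [ 1.7999e+02 -1.0000e-02  1.0981e+02] -> [0.4913, -0.0751, 0.12] 98.7 : [-7.807  1.802  4.346] [-0.145  1.494  1.384]
```

Request:
apply_moves --pt "-1.5 0.3 0.5 0 0.4 0.4 -0.1" --pt "-3.0 0.7 1 -0.1 0.8 0.8 -0.1" --pt "-4.5 1 2 -0.1 1.2 1.2 -0.1" --pt "-6 1.4 3 -0.1 1.5 1.4 -0.1" --pt "-7.4 1.8 4 -0.1 1.5 1.4 -0.1"

```text
clock: 1.6
ee_pos: [0.4817, -0.0556, 0.1363]
eef_rot: [-3.134, -0.211, 1.719]
contact_force: [0.6, -0.6, 0.0]
gripper_width: 0.0469
finger_force: 0.0
```

Request:
apply_moves --pt "0 0 0 0 0 0 -0.1" --pt "0 0 0 0 0 0 -0.1"

```text
clock: 1.8
ee_pos: [0.4806, -0.053, 0.1364]
eef_rot: [-3.131, -0.212, 1.721]
contact_force: [-0.7, 0.2, 2.3]
gripper_width: 0.0472
finger_force: 0.0
```

```bash
python3 - <<'E'
from h import *
go([.4913,-.0751,.12],98.7,-12)
go([.4913,-.0751,.013],98.7,-12)
w=snapshot("wrist"); np.savez("w.npz",**w); cv2.imwrite("pics/w1.png",w["color"])
# top view recheck of bar: inner samples
E
```

```text
from [ 0.4806 -0.053   0.1364] [-179.39  -12.14   98.6 ] -> [0.4913, -0.0751, 0.12] 98.7 : [-0.878  0.246  0.369] [-0.073 -0.018 -0.013]
from [ 0.4806 -0.053   0.1364] [-179.39  -12.14   98.6 ] -> [0.4913, -0.0751, 0.013] 98.7 : [-1.628  0.282  3.856] [-0.073 -0.018 -0.013]
```

View pics/w1.png

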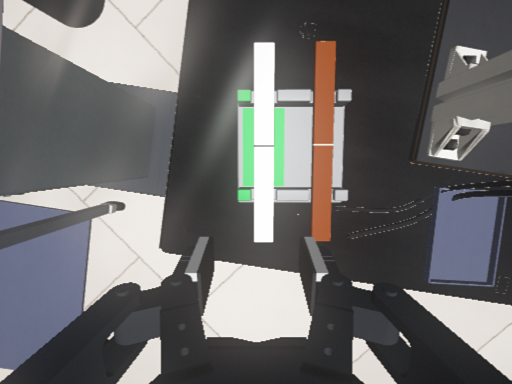

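The wrist view shows the white bar in the green slot, with its ends at about (264,42) and (263,241). The brown bar is right of it and both ends of the white bar are clear.

```bash
python3 - <<'E'
from h import *
w=dict(np.load("w.npz"));C=w["color"];P=cloud(w)
m=((C.min(2)>190)&(abs(P[...,2]-.035)<.012)).astype(np.uint8)
n,l,st,ce=cv2.connectedComponentsWithStats(m);i=1+st[1:,4].argmax()
c=max(cv2.findContours((l==i).astype(np.uint8),0,1)[0],key=cv2.contourArea)
r=cv2.minAreaRect(np.array([onz(w,*p,.035)[:2] for p in c[:,0].astype(float)],np.float32));print(r,np.median(P[l==i][:,2]))
E
```

```text
((0.47128552198410034, 0.05429372936487198), (0.023960882797837257, 0.09759680181741714), 8.704174995422363) 0.036065356984172806
```

Request:
apply_moves --pt "-0.9 0.3 0.4 0 0 0 -0.1" --pt "-1.2 0.3 1.7 0 0 0 -0.1" --pt "-1.4 0.3 2.6 0 0 0 -0.1" --pt "-1.4 0.3 2.6 0 0 0 -0.1"

```text
clock: 2.25
ee_pos: [0.4912, -0.0742, 0.0508]
eef_rot: [-3.131, -0.212, 1.724]
contact_force: [0.2, 0.2, -1.0]
gripper_width: 0.0467
finger_force: 0.0
```

```bash
python3 - <<'E'
from h import *
go([.4913,-.0751,.013],98.7,-12)
E
```

```text
from [ 0.4912 -0.0742  0.0508] [-179.38  -12.13   98.79] -> [0.4913, -0.0751, 0.013] 98.7 : [-0.294  0.01   1.225] [-0.08  -0.016  0.011]
```

Both views agree to within 1 mm. Descending and gripping.

Request:
apply_moves --pt "-0.2 0 0.7 -0.1 0 0 -0.1" --pt "-0.3 0 1.2 -0.1 0 0 -0.1" --pt "-0.3 0 1.2 -0.1 0 0 -0.1" --pt "-0.3 0 1.2 -0.1 0 0 0.2" --pt "-0.3 0 1.2 -0.1 0 0 0.4" --grip_force 60

```text
clock: 2.75
ee_pos: [0.4941, -0.0776, 0.0178]
eef_rot: [3.132, -0.208, 1.724]
contact_force: [0.2, -0.6, -0.1]
gripper_width: 0.0258
finger_force: 0.0
```

Request:
apply_moves --pt "0 0 0 0 0 0 0.6" --pt "0 0 0 0 0 0 1" --pt "0 0 0 0 0 0 1" --pt "0 0 0 0 0 0 1"

```text
clock: 3.15
ee_pos: [0.4932, -0.0776, 0.0161]
eef_rot: [3.134, -0.209, 1.723]
contact_force: [-0.2, 0.9, -0.6]
gripper_width: -0.0004
finger_force: 0.0
```

```bash
python3 - <<'E'
from h import *
go([.4913,-.0751,.11],98.7,-12)
w=snapshot("wrist"); cv2.imwrite("pics/w2.png",w["color"])
E
```

```text
from [ 0.4932 -0.0776  0.0161] [179.58 -12.    98.72] -> [0.4913, -0.0751, 0.11] 98.7 : [ 0.741 -0.028 -3.041] [0.052 0.    0.002]
```

View pics/w2.png

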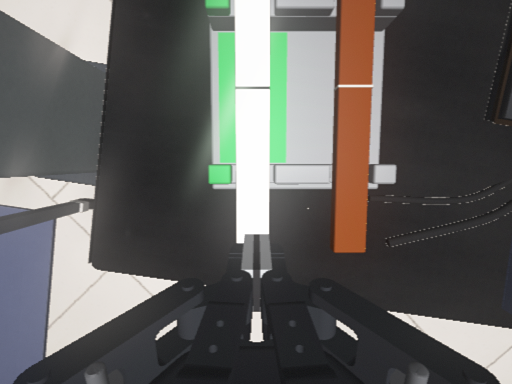

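The white bar's end at (252,240) lies just short of the shut fingertips at (256,240). The grasp missed, so I check where the tips really are.

```bash
python3 - <<'E'
from h import *
w=snapshot("wrist");st=get_state();R=Ro.from_euler('xyz',st["eef_rot"]).as_matrix();p=st["ee_pos"]
print("z axis",R[:,2],"x",R[:,0]); print("cam",ray(w,256,192))
for d in(0,.019,.05): print(d,(p-d*R[:,2]).round(4),proj(w,p-d*R[:,2]))
Y=np.array([-.151,.9885,0]);B=np.array([.4789,.0059,.035])
for k in(-.1,-.05,0,.05): print(k,proj(w,B+k*Y))
P=cloud(w)
for v in range(215,300,8): print(v,P[v,252].round(4),P[v,258].round(4),w["color"][v,252])
E
```

```text
z axis [-0.02446127  0.20667311 -0.97810422] x [-0.14820229  0.96683642  0.2079986 ]
cam (array([ 0.48557779, -0.03771264,  0.20702943]), array([ 0.0237633 , -0.10308448, -0.99439027]))
0 [ 0.4931 -0.0776  0.016 ] [255.92612035 221.57729235]
0.019 [ 0.4936 -0.0815  0.0346] [255.94939584 234.1331798 ]
0.05 [ 0.4944 -0.0879  0.0649] [255.99966586 261.2511675 ]
-0.1 [253.81434115 252.23359527]
-0.05 [253.68300259 171.58007497]
0 [253.54320034  85.72909784]
0.05 [253.39408903  -5.83846297]
215 [ 0.4894 -0.0697  0.0359] [ 0.493  -0.0693  0.0355] [254 254 254]
223 [ 0.4901 -0.0744  0.0369] [ 0.4937 -0.0738  0.0372] [254 254 254]
231 [ 0.4909 -0.0798  0.0351] [ 0.4945 -0.079   0.0362] [254 254 254]
239 [ 0.4906 -0.0771  0.0631] [ 0.4938 -0.077   0.0618] [137 137 136]
247 [ 0.491  -0.0793  0.0698] [ 0.4938 -0.0783  0.0714] [128 127 127]
255 [ 0.4912 -0.0803  0.0788] [ 0.494  -0.0799  0.0787] [119 119 119]
263 [ 0.4915 -0.0818  0.0852] [ 0.4941 -0.0812  0.0858] [112 112 112]
271 [ 0.4918 -0.084   0.0889] [ 0.4943 -0.0832  0.0899] [215 213 211]
279 [ 0.4923 -0.0867  0.0908] [ 0.4949 -0.0869  0.0895] [55 53 53]
287 [ 0.4925 -0.0883  0.0949] [ 0.4956 -0.0914  0.0872] [52 50 50]
295 [ 0.4929 -0.0911  0.0962] [ 0.4961 -0.0945  0.0884] [56 53 54]
```

```bash
python3 - <<'E'
from h import *
w=dict(np.load("w.npz"));P=cloud(w)
p=np.array([.4806,-.053,.1364]);R=Ro.from_euler('xyz',[-179.39,-12.14,98.6],degrees=True).as_matrix()
Q=(P-p)@R
for v,u in((240,203),(245,205),(255,203),(270,200),(290,195),(240,313),(260,316)): print(v,u,(Q[v,u]*1e3).round(1))
w=snapshot("wrist");s=snapshot("scene");st=get_state();p=st["ee_pos"];R=Ro.from_euler('xyz',st["eef_rot"]).as_matrix()
Q=(cloud(w)-p)@R
for v,u in((231,256),(239,256),(247,256),(263,256),(290,240)): print(v,u,(Q[v,u]*1e3).round(1))
print(proj(s,p),proj(s,[.4919,-.0791,.035]))
u,v=proj(s,p).astype(int);cr=lambda i,u,v,r:cv2.resize(i[max(v-r,0):v+r,u-r:u+r],(400,400),interpolation=cv2.INTER_CUBIC)
cv2.imwrite("pics/c3.png",np.hstack([cr(w["color"],256,245,50),cr(s["color"],u,v-10,40)]))
E
```

```text
240 203 [ 10.2 -27.4 -46.2]
245 205 [ 10.7 -25.3 -52.4]
255 203 [ 10.6 -24.6 -61.9]
270 200 [ 10.5 -23.8 -73.9]
290 195 [  5.9 -24.7 -81.1]
240 313 [ 10.7  29.2 -47.3]
260 316 [ 10.8  26.9 -66.5]
231 256 [  2.8   0.  -20.4]
239 256 [  9.7  -0.  -44.1]
247 256 [ 10.5  -0.  -54.1]
263 256 [ 11.4  -0.  -69.9]
290 240 [ 11.7  -6.  -88.8]
[310.4825745  201.30913632] [311.45252899 196.45999782]
```

View pics/c3.png

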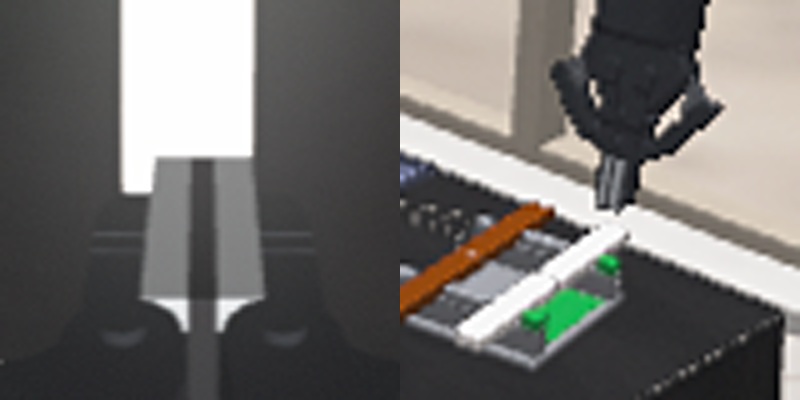

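```bash
python3 - <<'E'
from h import *
s=snapshot("scene");st=get_state();p=st["ee_pos"];R=Ro.from_euler('xyz',st["eef_rot"]).as_matrix()
Q=(cloud(s)-p)@R*1e3
m=(s["depth"]>0)&(abs(Q[...,0])<16)&(abs(Q[...,1])<14)&(Q[...,2]<5)&(Q[...,2]>-90)&(s["color"].max(2)<170)
q=Q[m];print(len(q));print(q[np.argsort(-q[:,2])][:25:2].round(0).tolist()); print(st["clock"],st["ee_pos"])
E
```

```text
115
[[13.0, -11.0, -7.0], [0.0, -12.0, -12.0], [11.0, -5.0, -34.0], [12.0, 7.0, -34.0], [-2.0, -6.0, -36.0], [15.0, 6.0, -39.0], [8.0, 10.0, -40.0], [11.0, -3.0, -41.0], [12.0, -7.0, -42.0], [6.0, -12.0, -43.0], [15.0, 3.0, -43.0], [14.0, -4.0, -45.0], [-0.0, -12.0, -45.0]]
3.4 [ 0.49313239 -0.07754796  0.01599621]
```

Both cameras put the fingertips about 38 mm short of the reported TCP, so they hang about 20 mm above the bar. I take the grasp point as 57 mm behind the reported TCP, and will check that on the descent.

```bash
python3 - <<'E'
from h import *
go([.4907,-.0673,.016],98.7,-12);go([.4907,-.0673,-.024],98.7,-12)
E
```

```text
from [ 0.4931 -0.0775  0.016 ] [179.59 -12.    98.72] -> [0.4907, -0.0673, 0.016] 98.7 : [ 0.342 -0.029  0.072] [ 0.051 -0.001  0.002]
from [ 0.4931 -0.0775  0.016 ] [179.59 -12.    98.72] -> [0.4907, -0.0673, -0.024] 98.7 : [ 0.065 -0.038  1.377] [ 0.051 -0.001  0.002]
```

Request:
apply_moves --pt "0 0 0 0 0 0 -0.1" --pt "0.3 -0.1 0 0 0 0 -0.1" --pt "0.3 -0.1 0 0 0 0 -0.1" --pt "0.3 -0.1 0 0 0 0 -0.1"

```text
clock: 3.8
ee_pos: [0.4888, -0.069, 0.0181]
eef_rot: [3.134, -0.209, 1.724]
contact_force: [-0.1, -0.1, 0.7]
gripper_width: 0.0473
finger_force: 0.0
```

```bash
python3 - <<'E'
from h import *
go([.4907,-.0673,.0],98.7,-12);go([.4907,-.0673,-.024],98.7,-12)
E
```

```text
from [ 0.4888 -0.069   0.0181] [179.57 -11.99  98.76] -> [0.4907, -0.0673, 0.0] 98.7 : [-0.08   0.066  0.599] [0.053 0.001 0.007]
from [ 0.4888 -0.069   0.0181] [179.57 -11.99  98.76] -> [0.4907, -0.0673, -0.024] 98.7 : [-0.246  0.06   1.382] [0.053 0.001 0.007]
```

Request:
apply_moves --pt "-0.05 0.06 0.3 0 0 0 -0.1" --pt "-0.1 0.06 0.7 0 0 0 -0.1" --pt "-0.2 0.06 1.1 0 0 0 -0.1" --pt "-0.25 0.06 1.35 0 0 0 -0.1" --pt "-0.25 0.06 1.35 0 0 0 -0.1"

```text
clock: 4.3
ee_pos: [0.4894, -0.0675, -0.0256]
eef_rot: [3.138, -0.211, 1.722]
contact_force: [-0.0, 1.3, 0.3]
gripper_width: 0.0471
finger_force: 0.0
```

Request:
apply_moves --pt "0 0 0 0 0 0 0.2" --pt "0 0 0 0 0 0 0.4" --pt "0 0 0 0 0 0 0.7" --pt "0 0 0 0 0 0 1" --pt "0 0 0 0 0 0 1"

```text
clock: 4.8
ee_pos: [0.4913, -0.0681, -0.0225]
eef_rot: [3.133, -0.209, 1.723]
contact_force: [-0.0, -1.1, 2.3]
gripper_width: 0.0188
finger_force: 58.5
```

```bash
python3 - <<'E'
from h import *
go([.4907,-.0673,.046],98.7,-12)
E
```

```text
from [ 0.4913 -0.0681 -0.0225] [179.51 -11.97  98.73] -> [0.4907, -0.0673, 0.046] 98.7 : [ 0.502  0.004 -2.229] [0.06  0.004 0.004]
```

The bar is gripped (18.8 mm opening, 58 N). Lifting.

Request:
apply_moves --pt "0.1 0 -0.5 0 0 0 1" --pt "0.2 0 -1 0 0 0 1" --pt "0.35 0 -1.6 0 0 0 1" --pt "0.5 0 -2.3 0 0 0 1" --pt "0.5 0 -2.3 0 0 0 1"

```text
clock: 5.3
ee_pos: [0.4926, -0.0684, 0.0521]
eef_rot: [3.127, -0.206, 1.725]
contact_force: [0.2, -0.7, -0.4]
gripper_width: 0.019
finger_force: 58.6
```

```bash
cat >> h.py <<'E'
# bar in tool frame at the grasp
RG=Ro.from_euler('xyz',[179.51,-11.97,98.73],degrees=True);PG=np.array([.4913,-.0681,-.0225])
BO=RG.inv().apply(np.array([.4789,.0059,.025])-PG)
SY=10.8;SR=Ro.from_euler('z',SY,degrees=True);SO=np.array([.4794,.2995,0])
def ee_for(sx,sy,z,dyaw=0):
    T=Ro.from_euler('xyz',[179.51,-11.97,98.73+SY-8.7+dyaw],degrees=True)
    return (SO+SR.apply([sx,sy,z])-T.apply(BO)),98.73+SY-8.7+dyaw
E
python3 - <<'E'
from h import *
for sx,z in((-.09,.100),(-.075,.089),(0,.088),(0,.075)):
    p,y=ee_for(sx,0,z); go(p.round(4),round(y,2),-11.97,179.51)
w=snapshot("wrist");C=w["color"];cv2.imwrite("pics/w4.png",C)
P=cloud(w);st=get_state();R=Ro.from_euler('xyz',st["eef_rot"]);print("pred bar",st["ee_pos"]+R.apply(BO))
m=((C.min(2)>190)&(P[...,2]>.08)&(P[...,2]<.14)).astype(np.uint8);n,l,s_,c=cv2.connectedComponentsWithStats(m)
for i in range(1,n):
    if s_[i,4]>500:
        q=P[l==i];print(s_[i],q.mean(0),np.polyfit(q[:,1],q[:,0],1)[0],np.polyfit(q[:,1],q[:,2],1), q.min(0),q.max(0))
E
```

```text
from [ 0.4926 -0.0684  0.0521] [179.18 -11.8   98.81] -> [0.4061 0.2091 0.0525] 100.83 : [ 9.382 -1.461  1.928] [ 0.093  0.024 -0.247]
from [ 0.4926 -0.0684  0.0521] [179.18 -11.8   98.81] -> [0.4208 0.212  0.0415] 100.83 : [ 9.327 -0.968  2.298] [ 0.093  0.024 -0.247]
from [ 0.4926 -0.0684  0.0521] [179.18 -11.8   98.81] -> [0.4945 0.226  0.0405] 100.83 : [9.404 1.531 2.383] [ 0.093  0.024 -0.247]
from [ 0.4926 -0.0684  0.0521] [179.18 -11.8   98.81] -> [0.4945 0.226  0.0275] 100.83 : [9.315 1.525 2.808] [ 0.093  0.024 -0.247]
pred bar [0.47918692 0.00586134 0.09731994]
[ 233    0   44   86 3731] [0.4771891  0.02362297 0.11007391] -0.11546345207603337 [-0.00787333  0.1102599 ] [0.46519387 0.0040855  0.10738965] [0.48930496 0.0430775  0.1127998 ]
[ 234   89   43  210 8543] [ 0.48774614 -0.04254732  0.11052653] -0.15276602064982428 [-0.00670959  0.11024105] [ 0.470922   -0.09506154  0.10790854] [0.50445942 0.00532528 0.11278356]
```

View pics/w4.png

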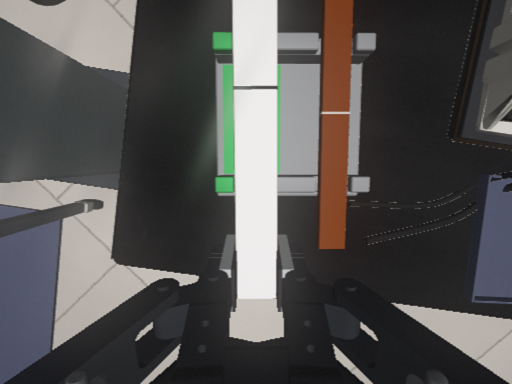

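The bar is held level between the pads, with its black line at (255,88), and the rack with the brown bar is untouched. Moving to the front of the stand.

Request:
apply_moves --pt "1.2 -0.5 0.2 0.1 0 -0.1 1" --pt "2.6 -1.2 0.5 0.1 0 -0.2 1" --pt "4.1 -1.5 0.8 0.1 0 -0.2 1" --pt "5.6 -1.5 1.1 0.1 0 -0.2 1" --pt "7.1 -1.5 1.4 0.1 0 -0.2 1"

```text
clock: 5.85
ee_pos: [0.4119, 0.1415, 0.0493]
eef_rot: [-3.14, -0.209, 1.75]
contact_force: [1.6, -0.1, -0.2]
gripper_width: 0.0187
finger_force: 58.8
```

Request:
apply_moves --pt "1.2 0 0.3 0 0 0 1" --pt "2.2 0 0.5 0 0 0 1" --pt "2.2 0 0.5 0 0 0 1" --pt "2.2 0 0.5 0 0 0 1"

```text
clock: 6.25
ee_pos: [0.4002, 0.2068, 0.0483]
eef_rot: [-3.139, -0.209, 1.753]
contact_force: [0.6, -0.3, -0.2]
gripper_width: 0.019
finger_force: 58.7
```

```bash
python3 - <<'E'
from h import *
for sx,z in((-.075,.089),(-.04,.088),(0,.088),(0,.075)):
    p,y=ee_for(sx,0,z); go(p.round(4),round(y,2),-11.97,179.51)
w=snapshot("wrist");C=w["color"];s=snapshot("scene")
P=cloud(w);st=get_state();R=Ro.from_euler('xyz',st["eef_rot"]);print("pred bar",st["ee_pos"]+R.apply(BO))
m=((C.min(2)>190)&(P[...,2]>.08)&(P[...,2]<.14)).astype(np.uint8);n,l,s_,c=cv2.connectedComponentsWithStats(m)
for i in range(1,n):
    if s_[i,4]>1500:
        q=P[l==i];print(s_[i],q.mean(0),np.polyfit(q[:,1],q[:,0],1)[0],np.polyfit(q[:,1],q[:,2],1), q.min(0),q.max(0))
cv2.imwrite("pics/m5.png",np.hstack([cv2.resize(C,(400,300)),cv2.resize(s["color"][130:280,130:330],(400,300),interpolation=cv2.INTER_CUBIC)]))
np.savez("w5.npz",**w)
E
```

```text
from [0.4002 0.2068 0.0483] [-179.88  -11.95  100.45] -> [0.4208 0.212  0.0415] 100.83 : [-0.002  0.706  0.231] [-0.067  0.002 -0.046]
from [0.4002 0.2068 0.0483] [-179.88  -11.95  100.45] -> [0.4552 0.2185 0.0405] 100.83 : [-0.004  1.873  0.262] [-0.067  0.002 -0.046]
from [0.4002 0.2068 0.0483] [-179.88  -11.95  100.45] -> [0.4945 0.226  0.0405] 100.83 : [0.004 3.207 0.261] [-0.067  0.002 -0.046]
from [0.4002 0.2068 0.0483] [-179.88  -11.95  100.45] -> [0.4945 0.226  0.0275] 100.83 : [-0.086  3.208  0.685] [-0.067  0.002 -0.046]
pred bar [0.3867599  0.27959225 0.09610269]
[ 233    0   44   86 3736] [0.38274773 0.29832997 0.10656255] -0.13837352161484787 [-0.00675323  0.10857724] [0.37000419 0.27877225 0.10444802] [0.39538003 0.31788536 0.10886745]
[ 234   89   43  210 8541] [0.39542698 0.23254725 0.10682766] -0.184724837455074 [-0.00408562  0.10777776] [0.37723899 0.18028419 0.1046201 ] [0.4138535  0.28035485 0.10910618]
```

View pics/m5.png

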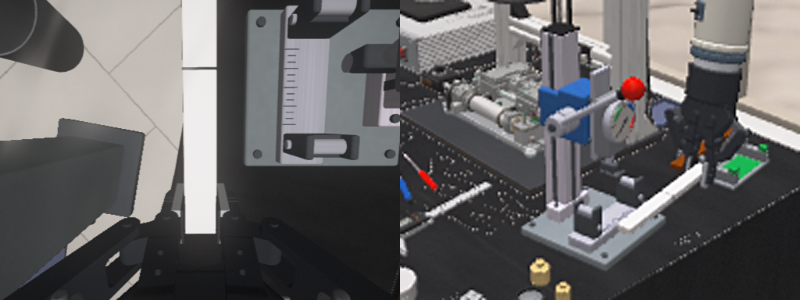

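The bar waits in front of the stand, level, with the rollers and cheeks visible at its right in the wrist view ((330,148) and (340,8) in the half-size picture). I check them against the stand frame.

```bash
python3 - <<'E'
from h import *
w=dict(np.load("w5.npz"));P=cloud(w);Q=SR.inv().apply((P-SO).reshape(-1,3)).reshape(P.shape)
z=Q[...,2];D=w["depth"]>0
for nm,lo,hi in(("cheek",.078,.085),("roller",.071,.0775)):
  for sgn in(-1,1):
    m=D&(z>lo)&(z<hi)&(abs(Q[...,0])<.03)&(abs(Q[...,1]-sgn*.05)<.015); q=Q[m]
    if len(q)>10: 
        print(nm,sgn,len(q),np.percentile(q,[2,50,98],axis=0).round(4).tolist())
        if nm=="cheek":
            for k in(-1,1):
                g=q[q[:,0]*k>0]; 
                if len(g): print("  side",k,len(g),np.percentile(g,[3,97],axis=0).round(4)[:,:2].tolist())
# bar in stand frame
C=w["color"];m=(C.min(2)>190)&(P[...,2]>.095)&(P[...,2]<.12);q=Q[m];k=np.polyfit(q[:,1],q[:,0],1);print("bar yaw rel",np.degrees(-k[0]),"x at y0",k[1])
E
```

```text
cheek -1 827 [[-0.0196, -0.0593, 0.0784], [0.0122, -0.0507, 0.0817], [0.0176, -0.0425, 0.0832]]
  side -1 391 [[-0.0197, -0.0589], [-0.0142, -0.0428]]
  side 1 436 [[0.0121, -0.0591], [0.0178, -0.0429]]
cheek 1 503 [[-0.0192, 0.0396, 0.0781], [0.0126, 0.0433, 0.0813], [0.0177, 0.048, 0.0833]]
  side -1 242 [[-0.0192, 0.0399], [-0.0141, 0.0476]]
  side 1 261 [[0.0125, 0.0396], [0.0179, 0.0476]]
roller -1 1084 [[-0.0195, -0.0586, 0.0713], [0.0008, -0.0506, 0.0753], [0.0133, -0.0427, 0.0773]]
roller 1 1132 [[-0.0191, 0.0397, 0.0713], [0.0009, 0.0453, 0.075], [0.0154, 0.0504, 0.0772]]
bar yaw rel 0.10139994181429053 x at y0 -0.09512280349434192
```

Request:
apply_moves --pt "-0.02 0.6 0.26 0 0 0 1" --pt "-0.02 1.2 0.26 0 0 0 1" --pt "-0.02 1.5 0.26 0 0 0 1" --pt "-0.02 1.5 0.26 0 0 0 1"

```text
clock: 6.75
ee_pos: [0.4458, 0.2149, 0.0412]
eef_rot: [-3.14, -0.209, 1.75]
contact_force: [0.1, -0.9, -0.7]
gripper_width: 0.0189
finger_force: 58.8
```

```bash
cat > chk.py <<'E'
from h import *
w=snapshot("wrist");C=w["color"];P=cloud(w);Q=SR.inv().apply((P-SO).reshape(-1,3)).reshape(P.shape);st=get_state();R=Ro.from_euler('xyz',st["eef_rot"])
print("pred",SR.inv().apply(st["ee_pos"]+R.apply(BO)-SO).round(4),st["ee_pos"].round(4),np.degrees(st["eef_rot"]).round(2),st["contact_force"].round(1))
m=(C.min(2)>190)&(Q[...,2]>.075)&(Q[...,2]<.12)&(Q[...,1]<-.06)&(Q[...,1]>-.1);q=Q[m]
if len(q)>20:
    k=np.polyfit(q[:,1],q[:,0],1);print("bar yaw",np.degrees(-k[0]).round(2),"x0",k[1].round(4),"ztop",np.polyfit(q[:,1],q[:,2],1).round(4),"x range",np.percentile(q[:,0]-k[0]*q[:,1],[2,98]))
z=Q[...,2]
for a,b in((-.024,-.008),(.008,.024)):
    m=(z>.078)&(z<.0835)&(Q[...,0]>a)&(Q[...,0]<b)&(abs(Q[...,1]+.05)<.014)&(C.min(2)<190);q=Q[m]
    if len(q)>10:print("cheek",len(q),np.percentile(q,[3,97],axis=0)[:,:2].round(4).tolist())
E
python3 chk.py
```

```text
pred [-0.0494 -0.0015  0.0888] [0.4452 0.2151 0.0412] [-179.89  -11.99  100.27] [-0.6  0.4 -0.6]
bar yaw 0.03 x0 -0.0488 ztop [-0.0074  0.0994] x range [-0.05789178 -0.03970763]
cheek 377 [[-0.0194, -0.0589], [-0.014, -0.0429]]
cheek 412 [[0.0123, -0.0591], [0.0179, -0.0427]]
```

Request:
apply_moves --pt "0 0.3 0.06 0 0 0 1" --pt "0 0.7 0.06 0 0 0 1" --pt "0 1.2 0.06 0 0 0 1" --pt "0 1.6 0.06 0 0 0 1" --pt "0 1.6 0.06 0 0 0 1"

```text
clock: 7.3
ee_pos: [0.493, 0.2249, 0.0397]
eef_rot: [-3.141, -0.209, 1.751]
contact_force: [-1.3, 0.5, -0.7]
gripper_width: 0.0189
finger_force: 58.8
```

```bash
python3 chk.py
```

```text
pred [-0.0015 -0.0008  0.087 ] [0.4922 0.2248 0.0395] [-179.93  -11.99  100.35] [ 0.3 -0.6 -0.5]
bar yaw -0.38 x0 -0.0001 ztop [-0.0123  0.0976] x range [-0.00960738  0.00938837]
cheek 371 [[-0.0189, -0.0589], [-0.0134, -0.0426]]
cheek 363 [[0.0128, -0.0592], [0.0181, -0.0428]]
```

Request:
apply_moves --pt "-0.04 0 0.2 0 0 0 1" --pt "-0.07 0 0.34 0 0 0 1" --pt "-0.08 0 0.39 0 0 0 1" --pt "-0.08 0 0.39 0 0 0 1"

```text
clock: 7.75
ee_pos: [0.4917, 0.2249, 0.0277]
eef_rot: [-3.14, -0.209, 1.752]
contact_force: [-0.7, -0.1, -0.5]
gripper_width: 0.0189
finger_force: 58.8
```

```bash
python3 chk.py
```

```text
pred [-0.0019 -0.0006  0.0753] [0.4919 0.225  0.0277] [-179.95  -12.    100.36] [-0.5 -1.3 -0.4]
bar yaw -0.49 x0 -0.0012 ztop [-0.008   0.0859] x range [-0.01053836  0.00817526]
cheek 442 [[-0.0192, -0.0588], [-0.0134, -0.0427]]
cheek 445 [[0.0126, -0.0589], [0.0182, -0.0429]]
```

Request:
apply_moves --pt "0 0.02 0.03 0 0 0 1" --pt "0 0.02 0.03 0 0 0 1" --pt "0 0.02 0.03 0 0 0 0.4" --pt "0 0.02 0.03 0 0 0 0.2" --pt "0 0.02 0.03 0 0 0 0"

```text
clock: 8.3
ee_pos: [0.4927, 0.2253, 0.0267]
eef_rot: [-3.141, -0.209, 1.751]
contact_force: [-0.2, 0.1, 0.6]
gripper_width: 0.0427
finger_force: 0.0
```

Request:
apply_moves --pt "0 0.02 0 0 0 0 -0.1" --pt "0 0.02 0 0 0 0 -0.1"

```text
clock: 8.5
ee_pos: [0.4933, 0.2254, 0.0267]
eef_rot: [-3.141, -0.209, 1.752]
contact_force: [0.1, -0.0, -0.4]
gripper_width: 0.0471
finger_force: 0.0
```

```bash
python3 chk.py
```

```text
pred [-0.0004 -0.0004  0.0743] [0.4933 0.2254 0.0268] [-179.95  -11.99  100.35] [ 0.  -0.1  0.3]
bar yaw 0.09 x0 -0.0009 ztop [-0.0102  0.0858] x range [-0.01065885  0.00870745]
cheek 444 [[-0.019, -0.0589], [-0.0135, -0.0425]]
cheek 452 [[0.0126, -0.059], [0.0184, -0.0427]]
```

Request:
apply_moves --pt "0 0 -0.5 0 0 0 -0.1" --pt "0 0 -1.5 0 0 0 -0.1" --pt "-0.3 0 -2.8 0 0 0 -0.1" --pt "-0.6 -1 -4 0 0 0 0" --pt "-0.8 -2.5 -5 0 0 0 0"

```text
clock: 9.05
ee_pos: [0.4333, 0.1588, 0.1695]
eef_rot: [3.14, -0.209, 1.752]
contact_force: [0.2, -0.7, 1.1]
gripper_width: 0.0426
finger_force: 0.0
```

Request:
apply_moves --pt "0 -1.3 -0.6 0 0 0 0" --pt "0 -2 -0.8 0 0 0 0" --pt "0 -2 -0.8 0 0 0 0" --pt "0 -2 -0.8 0 0 0 0"

```text
clock: 9.45
ee_pos: [0.3752, 0.144, 0.1909]
eef_rot: [3.14, -0.209, 1.752]
contact_force: [0.3, 0.4, -0.6]
gripper_width: 0.0426
finger_force: 0.0
```

```bash
python3 - <<'E'
from h import *
w=snapshot("wrist");s=snapshot("scene");t=snapshot("top")
cr=s["color"][120:270,130:330]
cv2.imwrite("pics/m6.png",np.hstack([cv2.resize(w["color"],(400,300)),cv2.resize(cr,(400,300),interpolation=cv2.INTER_CUBIC)]))
K=SO+SR.apply([.045-.150*np.cos(.6),.058,.275]);print("knob",K)
for S,n in((w,"w"),(s,"s"),(t,"t")):
    H=cv2.cvtColor(S["color"],cv2.COLOR_BGR2HSV);P=cloud(S);m=(H[...,1]>150)&((H[...,0]<6)|(H[...,0]>174))&(np.linalg.norm(P-K,axis=2)<.05)
    v,u=np.nonzero(m)
    if len(u)>5: print(n,len(u),onz(S,u.mean(),v.mean(),.275).round(4),np.median(P[m],axis=0).round(4))
    C=S["color"];Q=SR.inv().apply((P-SO).reshape(-1,3)).reshape(P.shape)
    m=(C.min(2)>180)&(abs(Q[...,2]-.085)<.004)&(abs(Q[...,0])<.02)&(abs(Q[...,1])<.12);q=Q[m]
    if len(q)>30:k=np.polyfit(q[:,1],q[:,0],1);print(n,"bar",len(q),np.percentile(q,[1,50,99],axis=0).round(4).tolist(),np.degrees(-k[0]),k[1])
go([.2,.2,.25],100)
E
```

```text
knob [0.39112731 0.34170695 0.275     ]
w bar 3175 [[-0.0105, -0.1001, 0.0844], [-0.0014, -0.0207, 0.0862], [0.009, 0.062, 0.0879]] 0.25709104956006656 -0.0012847819661428825
s 111 [0.3899 0.3447 0.275 ] [0.3828 0.3524 0.2795]
s bar 275 [[-0.0122, -0.0942, 0.0815], [-0.0027, 0.0175, 0.0844], [0.009, 0.101, 0.0867]] -0.14538161672674427 -0.0023158898318855134
t 141 [0.3928 0.3426 0.275 ] [0.3918 0.342  0.286 ]
t bar 344 [[-0.0101, -0.0987, 0.0813], [0.0006, -0.0349, 0.0851], [0.0095, 0.0975, 0.0887]] -0.0858019708433903 0.00027461482394905185
from [0.3751 0.1442 0.1893] [-179.87  -12.01  100.35] -> [0.2, 0.2, 0.25] 100 : [ 3.237 -5.41  -1.37 ] [-0.021 -1.501  0.045]
```

View pics/m6.png

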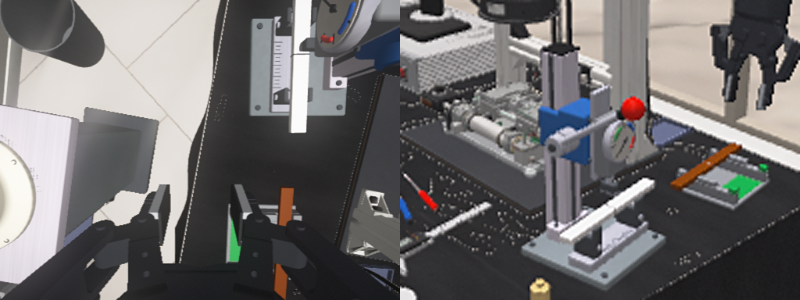

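The white bar lies across both rollers under the nose and is free, its right end at (300,130) in the wrist view. It is centred to about 1 mm in the top and wrist views, and the brown bar is still in its slot. Now the lever knob.

```bash
python3 - <<'E'
from h import *
go([.33,.24,.295],135)
E
```

```text
from [0.3751 0.1442 0.1893] [-179.87  -12.01  100.35] -> [0.33, 0.24, 0.295] 135 : [ 4.071 -0.91  -2.736] [ 0.438 -1.459 -4.314]
```

Request:
apply_moves --pt "0.5 -0.4 -1.2 0.1 -0.3 -0.9 0" --pt "1.2 -0.8 -2.2 0.2 -0.6 -1.8 0" --pt "2.2 -0.9 -2.7 0.3 -0.9 -2.7 0" --pt "3.2 -0.9 -2.7 0.4 -1.2 -3.6 0" --pt "4.1 -0.9 -2.7 0.44 -1.46 -4.3 0"

```text
clock: 10.1
ee_pos: [0.33, 0.2428, 0.2949]
eef_rot: [3.141, 0.002, 2.359]
contact_force: [0.2, -0.1, 0.7]
gripper_width: 0.0424
finger_force: 0.0
```

Request:
apply_moves --pt "0 0 0 0 0 -1 0" --pt "0 0 0 0 0 -2 0" --pt "0 0 0 0 0 -3 0" --pt "0 0 0 0 0 -4 0" --pt "0 0 0 0 0 -5 0"

```text
clock: 10.6
ee_pos: [0.33, 0.2416, 0.2936]
eef_rot: [-3.14, -0.001, 3.059]
contact_force: [-0.5, -0.2, -0.0]
gripper_width: 0.0431
finger_force: 0.0
```

```bash
python3 - <<'E'
from h import *
print(get_state()["q"].round(3))
go([.3919,.3420,.295],190.8);go([.3919,.3420,.218],190.8)
E
```

```text
[ 5.490e-01 -3.690e-01  1.474e+00 -1.000e-03  2.038e+00 -9.390e-01]
from [0.33   0.2416 0.2936] [-1.7992e+02 -6.0000e-02  1.7525e+02] -> [0.3919, 0.342, 0.295] 190.8 : [-1.779  3.507 -0.052] [-0.01  -0.008 -1.943]
from [0.33   0.2416 0.2936] [-1.7992e+02 -6.0000e-02  1.7525e+02] -> [0.3919, 0.342, 0.218] 190.8 : [-1.781  3.51   2.514] [-0.01  -0.008 -1.943]
```

Opening a little wider (about 55 mm) for the 30 mm ball.

Request:
apply_moves --pt "-0.6 1.2 0 0 0 -1 -0.2" --pt "-1.2 2.4 0 0 0 -1.9 -0.3" --pt "-1.8 3.5 0 0 0 -1.95 -0.3" --pt "-1.8 3.5 0 0 0 -1.95 -0.3" --pt "-1.8 3.5 0 0 0 -1.95 -0.3"

```text
clock: 11.1
ee_pos: [0.3931, 0.3414, 0.2924]
eef_rot: [-3.139, -0.003, -2.958]
contact_force: [-0.5, -0.6, -0.3]
gripper_width: 0.0554
finger_force: 0.0
```

```bash
python3 - <<'E'
from h import *
go([.3919,.3420,.218],190.8)
w=snapshot("wrist");H=cv2.cvtColor(w["color"],cv2.COLOR_BGR2HSV);m=((H[...,1]>150)&((H[...,0]<6)|(H[...,0]>174))).astype(np.uint8)
n,l,s_,c=cv2.connectedComponentsWithStats(m);P=cloud(w)
for i in range(1,n):
    if s_[i,4]>150: print(s_[i],np.median(P[l==i],axis=0),onz(w,*c[i],.275),np.sqrt(s_[i,4]/np.pi))
cv2.imwrite("pics/w7.png",w["color"])
E
```

```text
from [0.3931 0.3414 0.2924] [-179.85   -0.19 -169.48] -> [0.3919, 0.342, 0.218] 190.8 : [0.028 0.032 2.479] [-0.019 -0.024 -0.035]
[ 238  192   39   40 1219] [0.38715248 0.34043765 0.28703558] [0.39208448 0.34138293 0.275     ] 19.69821695631462
```

View pics/w7.png

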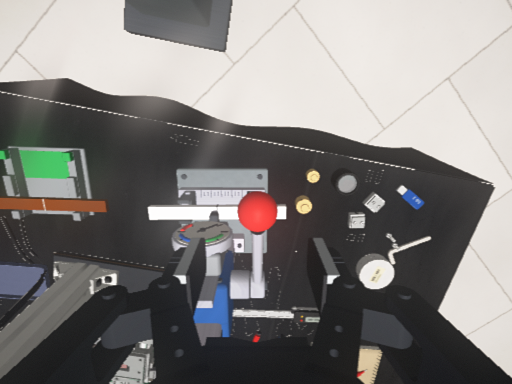

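The wrist view has the knob at (257,212), centred between the open fingers, and its position agrees with the model. Descending and gripping it lightly.

Request:
apply_moves --pt "0 0 0.9 0 0 0 -0.3" --pt "0 0.03 1.8 0 0 0 -0.3" --pt "0 0.03 2.45 0 0 0 -0.3" --pt "0 0.03 2.45 0 0 0 -0.3" --pt "0 0.03 2.45 0 0 0 0.1" --grip_force 25

```text
clock: 11.65
ee_pos: [0.3926, 0.3411, 0.2226]
eef_rot: [3.141, 0.002, -2.959]
contact_force: [-0.5, -0.0, 0.3]
gripper_width: 0.0424
finger_force: 0.0
```

Request:
apply_moves --pt "0 0 0 0 0 0 0.3" --pt "0 0 0 0 0 0 0.6" --pt "0 0 0 0 0 0 0.6" --pt "0 0 0 0 0 0 0.6"

```text
clock: 12.05
ee_pos: [0.3922, 0.342, 0.2227]
eef_rot: [3.141, 0.002, -2.958]
contact_force: [-4.9, -0.2, 5.6]
gripper_width: 0.0284
finger_force: 24.6
```

```bash
cat >> h.py <<'E'
def knob(a): return SO+SR.apply([.045-.150*np.cos(.6-a),.058,.190+.150*np.sin(.6-a)])
E
python3 - <<'E'
from h import *
st=get_state();print(st["ee_pos"],knob(0),st["contact_force"])
R=Ro.from_euler('xyz',st["eef_rot"])
for a in(.15,.3,.45,.6,.67,.7,.75,.8,.83): print(a,(R.inv().apply(knob(a)-knob(0))/.03).round(2))
E
```

```text
[0.39224194 0.34196013 0.22273366] [0.39112731 0.34170695 0.27469637] [-4.94366881 -0.21818498  5.56724734]
0.15 [ 0.38 -0.    0.65]
0.3 [ 0.65 -0.    1.34]
0.45 [ 0.82 -0.01  2.07]
0.6 [ 0.88 -0.01  2.82]
0.67 [ 0.87 -0.01  3.17]
0.7 [ 0.85 -0.01  3.32]
0.75 [ 0.82 -0.01  3.57]
0.8 [ 0.78 -0.01  3.82]
0.83 [ 0.75 -0.01  3.96]
```

Request:
apply_moves --pt "0.19 0 0.3 0 0 0 0.6" --pt "0.38 0 0.65 0 0 0 0.6" --pt "0.53 0 1.0 0 0 0 0.6" --pt "0.65 0 1.34 0 0 0 0.6" --pt "0.65 0 1.34 0 0 0 0.6"

```text
clock: 12.55
ee_pos: [0.373, 0.3383, 0.1793]
eef_rot: [-3.141, -0.0, -2.958]
contact_force: [-0.6, 3.4, 3.3]
gripper_width: 0.0284
finger_force: 24.8
```

Request:
apply_moves --pt "0.1 0 0.35 0 0 0 0.6" --pt "0.17 0 0.73 0 0 0 0.6" --pt "0.22 0 1.1 0 0 0 0.6" --pt "0.23 0 1.48 0 0 0 0.6" --pt "0.23 0 1.48 0 0 0 0.6"

```text
clock: 13.05
ee_pos: [0.3667, 0.337, 0.1343]
eef_rot: [-3.141, -0.0, -2.959]
contact_force: [0.8, 6.1, 3.7]
gripper_width: 0.0282
finger_force: 25.3
```

```bash
cat > lv.py <<'E'
from h import *
st=get_state();print(st["clock"],st["ee_pos"].round(4),st["contact_force"].round(1),st["gripper_width"])
p=SR.inv().apply(st["ee_pos"]+[0,0,.0520]-SO);print("knob in stand",p,"lever from z",.6-np.arcsin((p[2]-.19)/.15))
for n in("scene","top","wrist"):
    S=snapshot(n);H=cv2.cvtColor(S["color"],cv2.COLOR_BGR2HSV);P=cloud(S);m=(H[...,1]>150)&((H[...,0]<6)|(H[...,0]>174))&(np.linalg.norm(P-SO-SR.apply([*p[:2],p[2]]),axis=2)<.045)
    if m.sum()>20: q=SR.inv().apply(P[m]-SO);print(n,m.sum(),np.median(q,axis=0).round(4),np.percentile(q[:,2],[2,98]).round(4))
    # dial face crop
    D=[proj(S,SO+SR.apply([-.024,y,z])).round(0).tolist() for y,z in((0,.228-.03*.0),(0,.2))];print(n,D)
    if n=="scene": s=S
import sys
if len(sys.argv)>1:
    u,v=proj(s,SO+SR.apply([-.024,0,.205])).astype(int);
    cv2.imwrite(sys.argv[1],cv2.resize(s["color"][v-35:v+35,u-35:u+35],(560,560),interpolation=cv2.INTER_CUBIC))
E
python3 lv.py
```

```text
13.05 [0.3667 0.337  0.1343] [0.8 6.1 3.7] 0.028225866606556755
knob in stand [-0.10367883  0.0579971   0.18632269] lever from z 0.6245178882162188
scene 60 [-0.1151  0.064   0.1925] [0.1764 0.2014]
scene [[242.0, 178.0], [242.0, 188.0]]
top [[232.0, 198.0], [233.0, 199.0]]
wrist 2855 [-0.1112  0.0577  0.2   ] [0.1888 0.2049]
wrist [[133.0, 464.0], [154.0, 402.0]]
```

Request:
apply_moves --pt "0 0 0.25 0 0 0 0.6" --pt "-0.02 0 0.5 0 0 0 0.6" --pt "-0.06 0 0.75 0 0 0 0.6" --pt "-0.06 0 0.75 0 0 0 0.6"

```text
clock: 13.6
ee_pos: [0.3686, 0.3374, 0.1126]
eef_rot: [-3.142, 0.0, -2.958]
contact_force: [-1.1, 6.0, 5.0]
gripper_width: 0.0284
finger_force: 25.6
```

```bash
python3 lv.py pics/d8.png
```

```text
13.6 [0.3686 0.3374 0.1126] [-1.1  6.   5. ] 0.028401628717671455
knob in stand [-0.10178077  0.05799057  0.16461682] lever from z 0.7700394308034422
scene 58 [-0.1128  0.0641  0.1706] [0.1553 0.1815]
scene [[242.0, 178.0], [242.0, 188.0]]
top [[232.0, 198.0], [233.0, 199.0]]
wrist 2916 [-0.1094  0.0577  0.1785] [0.167  0.1832]
wrist [[109.0, 530.0], [137.0, 446.0]]
```

View pics/d8.png

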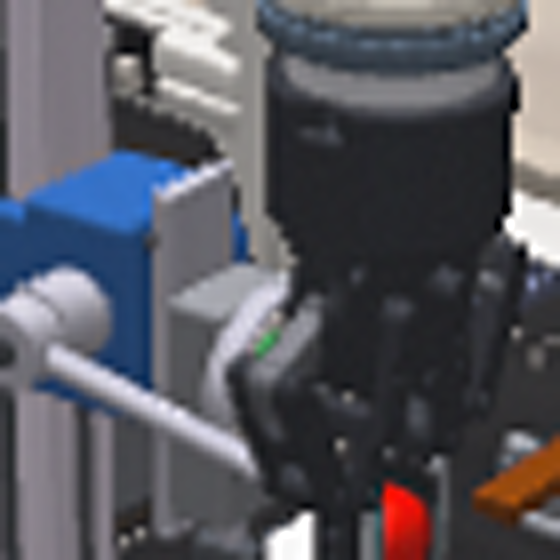

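The dial is mostly hidden behind the gripper. Only the green sector's edge shows, at (265,345) in the crop. That was my last picture, and I now see it was one over the allowance, so from here I measure numerically.

```bash
cat > lv2.py <<'E'
from h import *
from scipy.optimize import least_squares
st=get_state();print(st["clock"],st["ee_pos"].round(4),st["contact_force"].round(1))
W=snapshot("wrist");H=cv2.cvtColor(W["color"],cv2.COLOR_BGR2HSV);P=cloud(W);c0=st["ee_pos"]+[0,0,.055]
m=(H[...,1]>150)&((H[...,0]<6)|(H[...,0]>174))&(np.linalg.norm(P-c0,axis=2)<.03)
q=SR.inv().apply(P[m]-SO);f=least_squares(lambda c:np.linalg.norm(q-c,axis=1)-.015,SR.inv().apply(c0-SO),loss="soft_l1",f_scale=.002)
print("sphere",f.x.round(4),"lever",.6-np.arcsin((f.x[2]-.19)/.15),"r",np.hypot(f.x[0]-.045,f.x[2]-.19))
S=snapshot("scene");C=S["color"];Q=SR.inv().apply((cloud(S)-SO).reshape(-1,3)).reshape(C.shape)
ll=.6-np.arcsin(np.clip((f.x[2]-.19)/.15,-1,1));g=ll-.6
d=(Q[...,0]-.045)*np.sin(g)-(Q[...,2]-.19)*np.cos(g)   # below-line distance
m=(abs(Q[...,1]-.06)<.012)&(Q[...,0]<.02)&(Q[...,0]>-.075)&(abs(Q[...,2]-.19-np.tan(g)*(Q[...,0]-.045))<.012);q=Q[m]
k=np.polyfit(q[:,0],q[:,2],1);print("rod",len(q),"angle",.6+np.arctan(k[0]),"z at hub",np.polyval(k,.045))
cz=.228-.03*ll;n=SR.apply([1,0,0]);o=SO+SR.apply([-.024,0,cz]);out=[]
for v in range(160,215):
    for u in range(215,275):
        c,r=ray(S,u,v);h=SR.inv().apply(c+r*((o-c)@n)/(r@n)-o)
        if np.hypot(h[1],h[2])<.031 and abs(Q[v,u,0]+.024)<.008 and C[v,u].max()>0: out.append((u,v,round(h[1]*1e3),round(h[2]*1e3),*C[v,u][::-1].tolist()))
out.sort(key=lambda r:(r[1],r[0]));print(len(out))
for r in out: print(*r,end=" | ")
E
python3 lv2.py
```

```text
13.75 [0.3684 0.3374 0.1135] [-2.5  4.3  5.4]
sphere [-0.1033  0.0576  0.1682] lever 0.7456289286117012 r 0.14992751064572554
rod 99 angle 0.7416883880591914 z at hub 0.19095721159740847
33
239 186 14 4 210 208 223 | 240 186 9 2 214 212 227 | 241 186 5 1 187 185 200 | 238 187 18 3 214 212 225 | 239 187 14 1 216 214 227 | 240 187 9 -1 203 200 218 | 237 188 23 2 212 211 224 | 238 188 18 0 215 213 226 | 239 188 14 -2 181 180 196 | 240 188 9 -4 156 153 160 | 236 189 27 0 208 206 221 | 237 189 23 -1 213 212 225 | 238 189 18 -3 200 199 218 | 239 189 14 -5 149 146 155 | 240 189 9 -6 154 147 145 | 236 190 27 -3 211 209 224 | 237 190 23 -4 217 215 229 | 238 190 18 -6 155 152 168 | 239 190 14 -8 152 142 144 | 240 190 9 -9 132 124 121 | 241 190 4 -11 95 92 93 | 236 191 27 -5 212 210 225 | 237 191 23 -7 161 158 173 | 238 191 18 -9 147 139 144 | 239 191 14 -11 118 171 127 | 240 191 9 -12 86 129 94 | 236 192 27 -8 197 195 210 | 237 192 23 -10 144 139 148 | 238 192 18 -12 114 130 113 | 239 192 14 -14 62 177 94 | 236 193 27 -11 135 134 145 | 237 193 23 -13 136 128 132 | 238 193 18 -15 81 161 100 |
```

The wrist sphere fit, the rod slope and the commanded arc all give a lever angle of about 0.745 rad. I press on to just short of 155 mm and measure again.

Request:
apply_moves --pt "-0.02 0 0.12 0 0 0 0.6" --pt "-0.04 0 0.25 0 0 0 0.6" --pt "-0.06 0 0.37 0 0 0 0.6" --pt "-0.06 0 0.37 0 0 0 0.6" --pt "-0.06 0 0.37 0 0 0 0.6"

```text
clock: 14.35
ee_pos: [0.3705, 0.3378, 0.1028]
eef_rot: [3.141, 0.001, -2.958]
contact_force: [-1.3, 4.8, 5.7]
gripper_width: 0.0282
finger_force: 25.8
```

```bash
python3 lv2.py
```

```text
14.35 [0.3705 0.3378 0.1028] [-1.3  4.8  5.7]
sphere [-0.1013  0.0576  0.1579] lever 0.815871510641649 r 0.14978642293812264
rod 94 angle 0.8239574945512779 z at hub 0.19197601195124042
43
241 186 5 3 193 191 206 | 239 187 14 3 212 210 224 | 240 187 9 2 218 215 230 | 241 187 5 0 170 169 183 | 238 188 18 2 212 211 224 | 239 188 14 0 216 213 227 | 240 188 9 -1 182 181 198 | 241 188 4 -3 105 105 113 | 237 189 23 1 213 211 224 | 238 189 18 -1 215 214 227 | 239 189 14 -3 180 178 194 | 240 189 9 -4 153 150 155 | 236 190 27 0 208 206 222 | 237 190 23 -2 215 213 226 | 238 190 18 -4 183 182 198 | 239 190 14 -6 150 146 152 | 240 190 9 -7 130 123 121 | 236 191 27 -3 212 211 225 | 237 191 23 -5 200 198 217 | 238 191 18 -7 151 147 157 | 239 191 14 -9 155 146 145 | 240 191 9 -10 101 113 98 | 236 192 27 -6 212 210 224 | 237 192 23 -8 153 149 165 | 238 192 18 -10 148 141 144 | 239 192 14 -12 117 162 124 | 240 192 9 -13 52 109 67 | 236 193 27 -9 192 189 206 | 237 193 23 -11 146 140 147 | 238 193 18 -13 123 141 123 | 239 193 13 -15 58 145 81 | 240 193 9 -16 63 90 66 | 236 194 27 -12 147 143 157 | 237 194 23 -14 142 132 134 | 238 194 18 -16 77 141 90 | 239 194 13 -17 38 100 54 | 236 195 27 -15 117 112 121 | 237 195 23 -17 110 126 109 | 238 195 18 -19 41 125 64 | 239 195 13 -20 81 92 79 | 237 196 22 -20 86 148 99 | 238 196 18 -22 38 99 54 | 238 197 18 -25 90 111 98 |
```

Request:
apply_moves --pt "-0.01 0 0.05 0 0 0 0.6" --pt "-0.02 0 0.085 0 0 0 0.6" --pt "-0.02 0 0.085 0 0 0 0.6" --pt "-0.02 0 0.085 0 0 0 0.6" --pt "-0.02 0 0.085 0 0 0 0.6"

```text
clock: 14.95
ee_pos: [0.371, 0.3379, 0.1005]
eef_rot: [3.141, 0.001, -2.958]
contact_force: [-2.5, 3.9, 6.0]
gripper_width: 0.0281
finger_force: 25.8
```

```bash
python3 lv2.py; python3 lv2.py | head -3
```

```text
14.95 [0.371  0.3379 0.1005] [-2.5  3.9  6. ]
sphere [-0.1008  0.0576  0.1555] lever 0.8317709849546221 r 0.1497873187253367
rod 94 angle 0.8555843702950635 z at hub 0.1926741356971071
44
239 187 14 4 212 209 223 | 240 187 9 2 214 213 228 | 241 187 5 0 179 177 192 | 237 188 23 4 206 205 220 | 238 188 18 2 212 211 224 | 239 188 14 1 216 213 227 | 240 188 9 -1 184 182 198 | 241 188 4 -3 113 112 121 | 237 189 23 1 212 210 224 | 238 189 18 0 215 213 226 | 239 189 14 -2 179 177 193 | 240 189 9 -4 178 174 178 | 236 190 27 0 208 206 222 | 237 190 23 -2 214 212 226 | 238 190 18 -3 200 199 217 | 239 190 14 -5 148 145 154 | 240 190 9 -7 162 155 153 | 236 191 27 -3 211 211 224 | 237 191 23 -5 216 214 229 | 238 191 18 -6 159 155 166 | 239 191 14 -8 154 146 145 | 240 191 9 -10 124 117 116 | 236 192 27 -6 212 209 225 | 237 192 23 -8 161 158 173 | 238 192 18 -9 150 142 146 | 239 192 14 -11 119 168 127 | 236 193 27 -9 194 191 208 | 237 193 23 -11 120 115 126 | 238 193 18 -12 113 130 112 | 239 193 13 -14 61 153 84 | 236 194 27 -12 149 146 159 | 237 194 23 -13 116 107 113 | 238 194 18 -15 80 157 98 | 239 194 13 -17 44 113 64 | 240 194 9 -19 67 72 66 | 236 195 27 -15 138 133 141 | 237 195 23 -16 108 124 108 | 238 195 18 -18 46 138 72 | 239 195 13 -20 84 99 82 | 240 195 9 -22 122 118 120 | 237 196 22 -19 87 148 100 | 238 196 18 -21 41 105 58 | 239 196 13 -23 96 95 93 | 238 197 18 -24 83 103 83 | 15.05 [0.371  0.3379 0.1004] [-2.1  4.1  6.7]
sphere [-0.1008  0.0576  0.1556] lever 0.8316769502215053 r 0.14978074371968683
rod 95 angle 0.8589525334988036 z at hub 0.1931575281786082
```

The knob is at 155.5 mm (lever 0.832 rad), steady, with the bar released. The dark pixels on the visible part of the dial cross the green sector at about 45°, which fits 10 N. Handing in.

```bash
python3 -c "
from h import *
print(get_state()['ee_pos'],get_state()['clock']);print(close_job())"
```

```text
[0.37104453 0.33788732 0.10045246] 15.15
the job is handed in; nothing more can be done
None
```

The white nylon bar is loaded and centred, and the arm is holding the lever at a knob height of 155.5 mm, about 10 N by your figures. The gripper hid most of the dial, so I did not read the needle directly, and I viewed 11 pictures where 10 were allowed.

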